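# Take a reading in the heating bath with the flat probe

### The job

Set the heating bath's slotted carriage to the yellow marker: swing its clamp lever fully open, slide the carriage until the middle of its slot is in line with the red line on the marker, and swing the lever fully back to clamp it there. Then take the blue-handled flat probe out of its stand, pass its steel blade down through the carriage's slot until the top face of the carriage is inside the blade's red band, and finish while still holding the probe there, still and upright, without letting go of it or resting its handle on the carriage. Leave the beaker, the yellow carton and the amber jar where they are.

Things in the scene. Friction and masses are not known exactly. Their poses are not given: they have to be found in the camera images.
- bath: Fixed heating bath, empty: white casing 190 (x) x 340 (y) x 110 mm high with a steel lid. Origin: centre of its underside on the bench; x points away from the robot at yaw 0, y along the carriage's travel. Yaw within 0.2 rad. The lid's top is 110 mm up; in it a long opening, 62 mm wide, runs under the carriage; the inner floor is 10 mm up.
- carriage (a joint): Travel of the slotted aluminium carriage along the bath's +y, 0 to 0.14 m. It is a block 110 (x) x 150 (y) x 18 mm lying on the lid, its top 128 mm above the bench; with the lever open about 4 N move it and it stays where it is left; with the lever clamped a brake holds it.
- slot (a point): Centre of the slot's mouth in the carriage's top face, axes parallel to the bath's. The slot goes right through: 52 mm along x, 8 mm along y (2 mm of play for the blade's thickness, 4 mm for its width), mouth bevelled by 3 mm. A short red line on the carriage's far (+x) side shows its middle. The carriage reaches 45 mm to its -y side, 105 mm to its +y side.
- lever (a joint): Clamp lever turning about a vertical axis at pivot: 0 = clamped, pointing along the bath's -x; it swings clockwise seen from above to its stop at 1.5 = open, nearly along the bath's +y (knob from pivot, in the bath's axes: (-cos q, sin q)). About 0.05 Nm of friction, about twice that near clamped; it stays where it is left. The brake is free beyond about 0.5 rad.
- pivot (a point): Axis of the clamp lever, at the level of the carriage's top face, 75 mm along +y from the slot's centre.
- knob_grip (a point): Middle of the grasped part of the lever's red upright knob, 55 mm from the pivot and 38 mm above the carriage's top face. The knob is a cylinder of 20 mm diameter that spins freely on the lever, from 13 to 55 mm above the carriage; the lever's black bar lies under it, its top 13 mm above the carriage.
- mark: Fixed yellow station marker clipped on the lid's far (+x) edge, 20 x 24 x 10 mm, with axes parallel to the bath's; its red line lies along x at its origin (centre of its underside, on the lid). The carriage is on the mark when slot and this origin have the same y in the bath's axes. It is always towards +y of the starting slot.
- stand: Fixed white probe stand, base 100 (x) x 70 (y) x 10 mm, on it a block 80 x 40 x 40 mm with an upright socket 52 mm (x) by 10 mm (y), 40 mm deep. Origin: centre of its underside.
- probe_grip (a point): Centre of the probe's blue handle, 56 (x) x 16 (y) x 44 mm (z). At the start the probe stands tip down in the stand's socket, this point 112 mm above the bench, with the stand's yaw, leaning by a few degrees at most. The steel blade below is 48 mm wide (x) and 6 mm thick (y); the handle, wider than the slot, begins 80 mm above the tip. Mass about 0.16 kg.
- probe_tip (a point): Centre of the blade's lower end, 102 mm below probe_grip. A red band goes round the blade from 40 to 60 mm above the tip; the last 4 mm are thinner (3 x 44 mm).
- probe: The flat probe; origin at the blade's lower end, z along the blade towards the handle, x along its width.
- beaker: Glass beaker, 64 mm wide, 85 mm high; origin at its underside. Leave alone.
- carton: Small yellow carton, 50 x 70 x 45 mm; origin at its underside. Leave alone.
- jar: Amber jar, 56 mm wide, 80 mm high; origin at its underside. Leave alone.
Things that resemble listed ones, but are neither listed nor needed, are in the scene too. There is more than one size of the probe; the job needs the largest.

How it is judged:
By the outcome, as a careful person would: the job done as asked, in the order asked, and still so for the second after the job is handed in, while the arm keeps its last pose, push and grip.
It also fails if it takes over 58 s, if anything falls off the work surface, if the arm or the gripper's body presses on something with over 40 N, if the wrist force passes 120 N, or if a joint passes its speed limit or range.

### The arm

A 6-joint arm with a two-finger parallel gripper is mounted at the origin on the work surface. World frame = base frame: x ahead of the robot, y to its left, z up, the work surface at z = 0. Lengths are in m, angles in degrees, forces in N, time in s.
With the tool pointing down it reaches from about 0.275 to 0.75 m from the base axis. Payload 10.2 kg.
Tool frame: the origin (TCP) lies between the finger pads; the fingertips stand 14 mm ahead of it and the grasp point (between the pads) lies 5 mm behind it; z points along the fingers, y is the line along which they close (so a half turn about z gives the same grasp; the last joint's range is limited). The gripper opens to 88 mm and grips with 3 to 60 N. Pads are 18 mm wide; open, the fingers measure 123 mm over their backs; the gripper's body (75 mm by 187 mm) begins 45 mm behind the grasp point.
Start: joints at [-77.773, 17.928, 85.812, -0, 76.261, -12.8], TCP at [0.222, -0.476, 0.253] pointing down, gripper open.
Joint ranges: [-168.41, 168.41], [-55.51, 124.54], [10.69, 146.95], [-70.63, 250.63], [1, 178], [-165.06, 165.06]. Speed limits (degrees/s): [136.94, 136.94, 172.46, 180, 180, 180].

### API

Orientations are given as [roll, pitch, yaw] about the fixed x, y, z axes, in that order (R = Rz(yaw) Ry(pitch) Rx(roll)).
In Python, from station import ctrl gives the robot as it stands. The module is installed in compiled form; this text tells all that it offers.
- The arm moves only by the tool play_rows, never from a script. Its argument "motion" is a list of rows, each a list of 3 entries, a list of its own where there are three numbers: the shift along the tool's x, y, z in units of 0.2 m (1.0 is 0.2 m), then the turn, a rotation vector about the tool's x, y, z in units of 180 degrees (1.0 is 180 degrees), then the closure, from 0 (fully open) to 1 (shut). A call has 1 to 12 rows; each row shifts and turns the commanded pose from where the row before left it, along the tool's axes as they then stand; what a row does not reach is not made up. A row lasts 1/10 s, in which the tool goes at most 50 mm and 8.59 degrees, less where a joint would pass 70% of its speed; a pose out of reach is approached as far as the arm can. A call with a number of a shift or a turn outside -1 to 1 is refused whole. A call with a gripper value outside its range is refused whole. The fingers move at their own pace and stop on an object; "squeeze" is the grip in N (left out, the last holds). Time passes only in rows, so rows that do not move let the fingers close. It gives the time, the measured TCP pose, the force, the opening and the grip force at its end, in the units of the state.
- ctrl.state(): the state, without advancing time (a new reading comes with each control period).
- ctrl.grab_frame(name): name is "scene" or "top" or "wrist"; returns the picture (384x512x3 uint8, red, green, blue); there is no depth.
- ctrl.camera_info(name): a dict with "fx", "fy", "cx", "cy" (pixels), "dist" ([k1, k2, p1, p2, k3] as OpenCV has them; the pictures are not rectified), "R" (3x3) and "t" (3): a world point X has camera coordinates R X + t. Camera axes: x right, y down, z forward; pixel columns grow to the right and rows downward; lengths in m; the calibration is good to about 2 mm. A picture is of the moment at which its call begins: read the wrist's pose just before it. camera_info takes no time and is no camera call; for the wrist camera it gives the pose at the moment of the call.
- ctrl.close_job(): hands the job in; it is judged then, once.
The state is a dict: "t": time; "qpos": joint angles; "joint_vel": joint speeds; "joint_efforts": joint torques, N m; "tool_pos": TCP position; "tool_rot": TCP orientation; "contact_force": force on the tool from outside, world axes, zero at the start; "moment": the same for the moment, N m; "width": opening from 0.0 (shut) to 1.0 (fully open); "gripper_force": force on a finger pad.
Only numpy, scipy, OpenCV 4.12 (cv2) and the standard library are available. Lean on these libraries where they do the work, as an engineer would, in place of code of your own. Each camera call takes 0.05 s, during which the arm holds its last target. There are 200 camera calls.

## Working session

There is one attempt and no reset: what is moved stays moved. The work goes in short steps, Python scripts to look and compute and a tool call to move; the robot and the scene stay as the last step left them, time stands still between calls to the robot, and variables do not carry over. Pictures are saved under pics/ and viewed, at most 10 in all, crops included, and the job is handed in when it is done.

Besides the shell and the picture viewer there is one more tool, called after "Call:" as a command line: name --argument value ..., lists and objects as JSON in quotes. play_rows: Moves the arm, as the interface text tells. Shifts and turns lie within -1 to 1; 1 stands for 0.2 m of shift or 180 degrees of turn. Its arguments: {"type":"object","properties":{"motion":{"type":"array"},"squeeze":{"type":"number"}},"required":["motion"]}

```bash
mkdir -p pics
cat > h.py <<'E'
from station import ctrl
import numpy as np, cv2
def save(n,f):
    im=ctrl.grab_frame(n); cv2.imwrite(f,im[:,:,::-1]); return im
def K(c): return np.array([[c['fx'],0,c['cx']],[0,c['fy'],c['cy']],[0,0,1.]])
def ray(c,uv):
    p=cv2.undistortPoints(np.array([[uv]],float),K(c),np.array(c['dist'],float))[0,0]
    R=np.array(c['R']);t=np.array(c['t']); return -R.T@t, R.T@np.array([p[0],p[1],1])
def onz(c,uv,z):
    o,d=ray(c,uv); return o+d*(z-o[2])/d[2]
def proj(c,X):
    return cv2.projectPoints(np.array([X],float).reshape(-1,1,3),cv2.Rodrigues(np.array(c['R']))[0],np.array(c['t'],float),K(c),np.array(c['dist'],float))[0].reshape(-1,2)
E
python3 - <<'E'
from h import *
for n in ('scene','top'):
    im=save(n,f'pics/{n}0.png')
    c=ctrl.camera_info(n); print(n,{k:np.round(v,3).tolist() for k,v in c.items()})
print(ctrl.state())
E
```

```text
scene {'fx': 418.33, 'fy': 418.33, 'cx': 251.166, 'cy': 196.064, 'dist': [0.003, 0.0, 0.0, 0.0, 0.0], 'R': [[-0.496, 0.868, 0.016], [0.626, 0.37, -0.687], [-0.602, -0.331, -0.727]], 't': [0.218, -0.284, 1.325]}
top {'fx': 349.181, 'fy': 349.181, 'cx': 253.005, 'cy': 194.636, 'dist': [-0.068, 0.0, 0.0, 0.0, 0.0], 'R': [[0.006, -0.999, -0.044], [-0.993, -0.001, -0.115], [0.115, 0.045, -0.992]], 't': [0.091, 0.541, 0.828]}
{'t': 0.1, 'qpos': array([-7.77712831e+01,  1.79542794e+01,  8.58500058e+01, -6.44543335e-04,
        7.62609715e+01, -1.27995389e+01]), 'joint_vel': array([-0.06274088, -0.10542041, -0.08322671, -0.00200576,  0.13250914,
        0.1301568 ]), 'joint_efforts': array([ 2.46002834e-03, -4.02815759e+01, -2.52643830e+01,  6.95191626e-02,
        3.42337706e-02, -6.30786371e-05]), 'tool_pos': array([ 0.22205292, -0.47549622,  0.25223349]), 'tool_rot': array([-1.79936226e+02, -1.38466187e-02,  2.50284015e+01]), 'contact_force': array([-1.50660915,  0.30287812, -0.1602137 ]), 'moment': array([ 0.04975642, -0.01079131, -0.00055523]), 'gripper_force': 0.0, 'width': 0.9975994763074949}
```

View pics/top0.png

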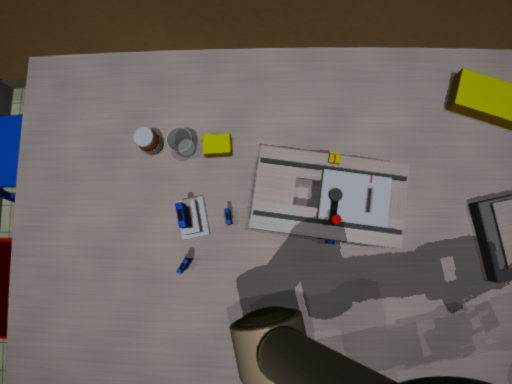

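View pics/scene0.png

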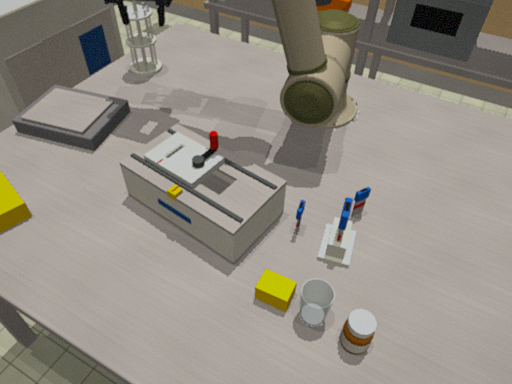

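The top view shows the bath centred near (330,197), the slot at (369,200), lever pivot at (336,195), knob at (336,219), and marker at (334,158). The stand's big probe handle is at (182,215). Two small decoy probes are at (228,216) and (184,265).

Run:
```python
from h import *
top=cv2.imread('pics/top0.png');sc=cv2.imread('pics/scene0.png')
ct=ctrl.camera_info('top');cs=ctrl.camera_info('scene')
def blobs(im,lo,hi,roi,mn=3):
    h=cv2.cvtColor(im,cv2.COLOR_BGR2HSV);m=cv2.inRange(h,lo,hi);z=np.zeros_like(m);x0,y0,x1,y1=roi;z[y0:y1,x0:x1]=m[y0:y1,x0:x1]
    n,l,s,c=cv2.connectedComponentsWithStats(z)
    return [(s[i].tolist(),c[i].round(1).tolist(),np.round(cv2.minAreaRect(np.argwhere(l==i)[:,::-1].astype(np.float32))[1:][0],1).tolist(),round(cv2.minAreaRect(np.argwhere(l==i)[:,::-1].astype(np.float32))[2],1)) for i in range(1,n) if s[i][4]>=mn]
print('red t',blobs(top,(0,120,80),(8,255,255),(250,140,410,250)))
print('yel t',blobs(top,(22,120,80),(35,255,255),(250,140,410,250)))
print('blue t',blobs(top,(105,120,40),(130,255,255),(160,180,240,290)))
print('red s',blobs(sc,(0,120,80),(8,255,255),(120,120,290,260)))
print('yel s',blobs(sc,(22,120,80),(35,255,255),(120,120,290,260)))
print('blue s',blobs(sc,(105,120,40),(130,255,255),(280,170,390,260)))
a=cv2.resize(top[140:255,150:415],None,fx=3,fy=3,interpolation=cv2.INTER_CUBIC)
cv2.imwrite('pics/crop1.png',a)
```

```text
red t [([371, 176, 1, 4, 4], [371.0, 177.5], [3.0, 0.0], -90.0), ([332, 214, 9, 10, 72], [336.0, 218.9], [9.0, 8.0], 90.0)]
yel t [([329, 152, 12, 12, 107], [334.4, 157.3], [11.0, 11.0], 90.0)]
blue t [([176, 202, 13, 26, 172], [181.3, 215.1], [25.5, 9.1], 79.7), ([225, 208, 7, 17, 76], [227.8, 216.1], [16.1, 5.2], 83.7), ([177, 258, 12, 16, 81], [183.0, 265.2], [5.5, 17.1], 31.0)]
red s [([209, 131, 9, 19, 128], [213.3, 139.5], [18.0, 8.0], 90.0)]
yel s [([167, 184, 15, 17, 138], [173.7, 191.7], [12.2, 14.1], 33.7)]
blue s [([355, 187, 15, 15, 129], [361.8, 194.4], [8.9, 17.9], 63.4), ([339, 198, 13, 32, 182], [344.8, 214.4], [7.0, 31.8], 14.0), ([297, 200, 8, 20, 79], [300.1, 209.3], [4.9, 19.5], 20.6)]
```

View pics/crop1.png

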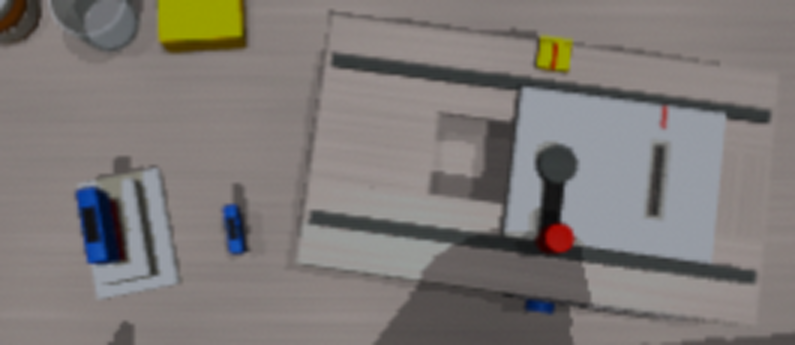

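Run:
```python
from h import *
ct=ctrl.camera_info('top');cs=ctrl.camera_info('scene')
C=lambda x,y:(x/3+150-.33,y/3+140-.33)
def tri(a,b):
    o1,d1=ray(ct,a);o2,d2=ray(cs,b);s=np.linalg.lstsq(np.c_[d1,-d2],o2-o1,rcond=None)[0];return (o1+d1*s[0]+o2+d2*s[1])/2
a,b=onz(ct,C(335,60),.11),onz(ct,C(768,117),.11);print('rail1',a,b,np.degrees(np.arctan2(-(a-b)[0],(a-b)[1])))
a,b=onz(ct,C(312,217),.11),onz(ct,C(753,276),.11);print('rail2',a,b,np.degrees(np.arctan2(-(a-b)[0],(a-b)[1])))
for n,p,z in (('slot',C(655,180),.128),('slot+x',C(660,143),.128),('slot-x',C(651,217),.128),('redline',(371,177.5),.128),('pivot',C(556,163),.14),('knobtop',(336,218.9),.18),('mark',(334.4,157.3),.12),('markline t',C(557,46),.12),('handle top',(182,215),.134)):
    print(n,onz(ct,p,z).round(4))
print('knob tri',tri((336,218.9),(213.3,139.5)).round(4),'mark tri',tri((334.4,157.3),(173.7,191.7)).round(4),'handle tri',tri((181.3,215.1),(344.8,214.4)).round(4))
h=[onz(ct,C(*p),.134) for p in ((88,190),(103,262))];print('handle ends',h,np.linalg.norm(h[0]-h[1]))
s=[onz(ct,C(*p),.01) for p in ((158,168),(178,283),(100,298))];print('stand',s)
w=ctrl.camera_info('wrist');st=ctrl.state();print({k:np.round(v,3).tolist() for k,v in w.items()})
```

```text
rail1 [0.61207167 0.07132229 0.11      ] [ 0.5685163  -0.25286062  0.11      ] -7.652111038050188
rail2 [0.49309736 0.08804979 0.11      ] [ 0.4502098  -0.23676875  0.11      ] -7.521566749859892
slot [ 0.5193 -0.1614  0.128 ]
slot+x [ 0.5463 -0.1659  0.128 ]
slot-x [ 0.4924 -0.1577  0.128 ]
redline [ 0.5681 -0.1695  0.128 ]
pivot [ 0.5302 -0.0876  0.14  ]
knobtop [ 0.475 -0.081  0.18 ]
mark [ 0.615  -0.0919  0.12  ]
markline t [ 0.6202 -0.0941  0.12  ]
handle top [0.4844 0.2439 0.134 ]
knob tri [ 0.4753 -0.0834  0.1616] mark tri [ 0.617  -0.0937  0.1116] handle tri [0.4861 0.2505 0.1086]
handle ends [array([0.51068992, 0.25136108, 0.134     ]), array([0.458216  , 0.23876049, 0.134     ])] 0.053965618573449656
stand [array([0.54089157, 0.22375653, 0.01      ]), array([0.44370009, 0.20466941, 0.01      ]), array([0.43055045, 0.27080689, 0.01      ])]
{'fx': 314.727, 'fy': 314.727, 'cx': 263.964, 'cy': 194.438, 'dist': [-0.06, 0.0, 0.0, 0.0, 0.0], 'R': [[0.424, -0.906, -0.001], [-0.858, -0.402, 0.319], [-0.29, -0.135, -0.948]], 't': [-0.524, -0.045, 0.39]}
```

Call:
play_rows --motion '[[[0.198, -0.126, -0.025], [0, 0, 0], 0], [[0.198, -0.126, -0.025], [0, 0, 0], 0], [[0.198, -0.126, -0.025], [0, 0, 0], 0], [[0.198, -0.126, -0.025], [0, 0, 0], 0], [[0.198, -0.126, -0.025], [0, 0, 0], 0], [[0.198, -0.126, -0.025], [0, 0, 0], 0], [[0.198, -0.126, -0.025], [0, 0, 0], 0], [[0.198, -0.126, -0.025], [0, 0, 0], 0], [[0.198, -0.126, -0.025], [0, 0, 0], 0], [[0.198, -0.126, -0.025], [0, 0, 0], 0], [[0, 0, 0], [0, 0, 0.0453], 0], [[0, 0, 0], [0, 0, 0.0453], 0]]'

```text
t: 1.3
tool_pos: [0.4747, -0.0785, 0.3024]
tool_rot: [-180.0, 0.0, 8.6]
contact_force: [-0.4, -0.4, -0.2]
width: 1.0
gripper_force: 0.0
```

Call:
play_rows --motion '[[[0, 0, 0], [0, 0, 0.0453], 0], [[0, 0, 0], [0, 0, 0.0453], 0], [[0, 0, 0], [0, 0, 0], 0], [[0, 0, 0], [0, 0, 0], 0]]'

```text
t: 1.7
tool_pos: [0.4742, -0.0798, 0.3026]
tool_rot: [-180.0, 0.0, -7.4]
contact_force: [-0.5, 0.5, -0.2]
width: 0.996
gripper_force: 0.0
```

Run:
```python
from h import *
im=save('wrist','pics/w1.png');st=ctrl.state();print(st['t'],st['tool_pos'],st['tool_rot'])
```

```text
1.75 [ 0.4742498  -0.07984546  0.30258422] [-1.79992113e+02  1.76367222e-02 -7.39445578e+00]
```

View pics/w1.png

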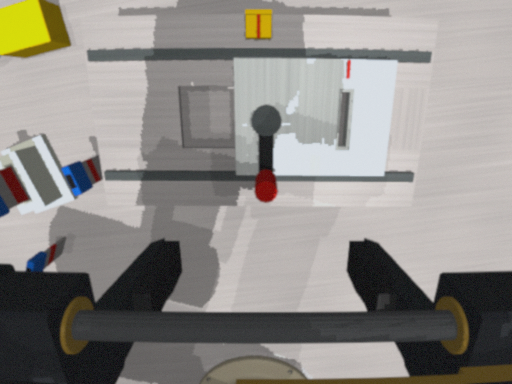

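The wrist view shows the marker line near (258,24), the carriage red line near (348,68), the slot near (344,120), the pivot near (266,120), and the knob at (266,186).

Run:
```python
from h import *
im=cv2.imread('pics/w1.png');c=ctrl.camera_info('wrist')
h=cv2.cvtColor(im,cv2.COLOR_BGR2HSV);r=cv2.inRange(h,(0,110,80),(12,255,255))
def cen(m,x0,y0,x1,y1):
    p=np.argwhere(m[y0:y1,x0:x1])[:,::-1]+[x0,y0];return p.mean(0),p.min(0),p.max(0),len(p)
ml=cen(r,250,10,266,40);rl=cen(r,340,55,360,82);kn=cen(r,250,165,285,210);print(ml,rl,kn)
g=cv2.cvtColor(im,cv2.COLOR_BGR2GRAY);d=(g<110).astype(np.uint8);sl=cen(d,330,80,360,160);pv=cen((g<90),245,100,290,138);print(sl,pv)
ps=np.radians(-7.6);ex=np.array([np.cos(ps),np.sin(ps),0]);ey=np.array([-np.sin(ps),np.cos(ps),0])
for n,p,z in (('mark',ml[0],.12),('red',rl[0],.128),('slot',sl[0],.128),('pivot',pv[0],.14),('knobtop',(266,180),.183)):
    X=onz(c,p,z);print(n,X.round(4),'bath',(X@ex).round(4),(X@ey).round(4))
# rails yaw
e=[onz(c,p,.11) for p in ((90,55),(428,57))];v=e[0]-e[1];print('yaw',np.degrees(np.arctan2(-v[0],v[1])))
```

```text
(array([258.16949153,  26.16949153]), array([257,  15]), array([259,  37]), 59) (array([347.95348837,  68.39534884]), array([347,  60]), array([349,  77]), 43) (array([265.53784861, 186.38645418]), array([255, 170]), array([276, 201]), 502)
(array([343.70093458, 119.14330218]), array([339,  93]), array([348, 145]), 321) (array([265.81365576, 121.32716927]), array([252, 106]), array([280, 137]), 703)
mark [ 0.6111 -0.092   0.12  ] bath 0.6179 -0.0104
red [ 0.5645 -0.1688  0.128 ] bath 0.5819 -0.0927
slot [ 0.5191 -0.1623  0.128 ] bath 0.5361 -0.0922
pivot [ 0.5275 -0.0882  0.14  ] bath 0.5346 -0.0177
knobtop [ 0.4843 -0.0826  0.183 ] bath 0.4909 -0.0178
yaw -7.7186648521162216
```

Call:
play_rows --motion '[[[0, 0.005, 0.177], [0, 0, 0], 0], [[0, 0, 0.177], [0, 0, 0], 0], [[0, 0, 0.177], [0, 0, 0], 0], [[0, 0, 0.177], [0, 0, 0], 0.3], [[0, 0, 0], [0, 0, 0], 1], [[0, 0, 0], [0, 0, 0], 1], [[0, 0, 0], [0, 0, 0], 1], [[0, 0, 0], [0, 0, 0], 1], [[0, 0, 0], [0, 0, 0], 1], [[0, 0, 0], [0, 0, 0], 1]]' --squeeze 15

```text
t: 2.75
tool_pos: [0.4743, -0.0809, 0.1617]
tool_rot: [180.0, -0.1, -7.6]
contact_force: [-0.6, 0.1, -0.3]
width: 0.387
gripper_force: 0.0
```

Call:
play_rows --motion '[[[0, 0, 0], [0, 0, 0], 1], [[0, 0, 0], [0, 0, 0], 1], [[0, 0, 0], [0, 0, 0], 1], [[0, 0, 0], [0, 0, 0], 1]]'

```text
t: 3.15
tool_pos: [0.4742, -0.0809, 0.1612]
tool_rot: [180.0, -0.0, -7.6]
contact_force: [-0.2, 0.8, 0.8]
width: 0.217
gripper_force: 15.0
```

Call:
play_rows --motion '[[[0.0031, -0.0411, 0], [0, 0, 0], 1], [[0.0092, -0.0402, 0], [0, 0, 0], 1], [[0.0151, -0.0383, 0], [0, 0, 0], 1], [[0.0207, -0.0357, 0], [0, 0, 0], 1], [[0.0258, -0.0322, 0], [0, 0, 0], 1], [[0.0303, -0.028, 0], [0, 0, 0], 1], [[0.0341, -0.0231, 0], [0, 0, 0], 1], [[0.0372, -0.0178, 0], [0, 0, 0], 1], [[0.0394, -0.012, 0], [0, 0, 0], 1], [[0.0408, -0.006, 0], [0, 0, 0], 1], [[0.015, 0, 0], [0, 0, 0], 1], [[0, 0, 0], [0, 0, 0], 1]]'

```text
t: 4.35
tool_pos: [0.5334, -0.033, 0.1607]
tool_rot: [-180.0, 0.4, -7.6]
contact_force: [-13.7, 0.1, 10.2]
width: 0.223
gripper_force: 15.0
```

Run:
```python
from h import *
im=save('wrist','pics/w2.png');st=ctrl.state();print(st['t'],st['tool_pos'],st['tool_rot'],st['contact_force'],st['width'])
```

```text
4.4 [ 0.5333715  -0.0330095   0.16077259] [-179.95851779    0.38685804   -7.56868904] [-13.09446978   0.85398808   9.22449372] 0.21948030114185096
```

View pics/w2.png

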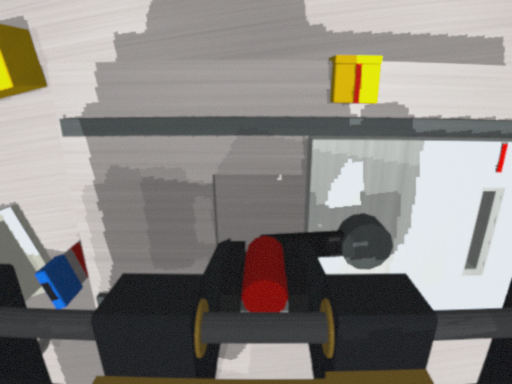

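The lever lies along +y against its stop (pivot at (366,240), knob at (265,270)). The marker line is at (358,83) and the carriage line at (502,157), so now I slide.

Call:
play_rows --motion '[[[-0.005, -0.05, 0], [0, 0, 0], 1], [[0, -0.05, 0], [0, 0, 0], 1], [[0, -0.05, 0], [0, 0, 0], 1], [[0, -0.05, 0], [0, 0, 0], 1], [[0, -0.05, 0], [0, 0, 0], 1], [[0, -0.05, 0], [0, 0, 0], 1], [[0, -0.05, 0], [0, 0, 0], 1], [[0, -0.05, 0], [0, 0, 0], 1], [[0, -0.01, 0], [0, 0, 0], 1], [[0, 0, 0], [0, 0, 0], 1], [[0, 0, 0], [0, 0, 0], 1]]'

```text
t: 5.5
tool_pos: [0.544, 0.0487, 0.161]
tool_rot: [-179.9, 0.2, -7.6]
contact_force: [-7.9, 1.5, 6.5]
width: 0.217
gripper_force: 15.0
```

```bash
cat > m.py <<'E'
from h import *
import sys
f=sys.argv[1]
st=ctrl.state();print(st['t'],st['tool_pos'],st['tool_rot'],st['contact_force'],st['width'])
c=ctrl.camera_info('wrist');im=save('wrist',f)[:,:,::-1].copy()
h=cv2.cvtColor(im,cv2.COLOR_BGR2HSV);r=cv2.inRange(h,(0,110,80),(10,255,255))|cv2.inRange(h,(172,110,80),(180,255,255))
n,l,s,cc=cv2.connectedComponentsWithStats(r)
ps=np.radians(-7.65);ex=np.array([np.cos(ps),np.sin(ps),0]);ey=np.array([-np.sin(ps),np.cos(ps),0])
for i in range(1,n):
    if s[i][4]>15:
        X=onz(c,cc[i],.128);Y=onz(c,cc[i],.12);print(s[i],cc[i].round(1),'z.128 bath',(X@ex).round(4),(X@ey).round(4),'z.12',(Y@ex).round(4),(Y@ey).round(4))
E
python3 m.py pics/w3.png
```

```text
5.5 [0.54396619 0.04866444 0.16098405] [-179.93718717    0.22334446   -7.57264515] [-7.88435381  1.47708228  6.48073301] 0.21693846824945318
[501  69  11  37 165] [506.2  87. ] z.128 bath 0.6182 -0.0037 z.12 0.6184 -0.0098
[496 144  11  28 143] [501.  157.3] z.128 bath 0.5813 -0.0093 z.12 0.5797 -0.0156
[ 241  236   47   77 2912] [264.1 276.7] z.128 bath 0.5066 0.1208 z.12 0.5013 0.1207
[157 244  18  29 205] [166. 258.] z.128 bath 0.5191 0.1795 z.12 0.5144 0.1823
[ 33 260  42  49 910] [ 54.6 284.5] z.128 bath 0.4986 0.2538 z.12 0.493 0.2603
```

Call:
play_rows --motion '[[[-0.0508, 0.006, 0], [0, 0, 0], 1], [[-0.0394, 0.012, 0], [0, 0, 0], 1], [[-0.0372, 0.0178, 0], [0, 0, 0], 1], [[-0.0341, 0.0231, 0], [0, 0, 0], 1], [[-0.0303, 0.028, 0], [0, 0, 0], 1], [[0, 0, 0], [0, 0, 0], 1]]'

```text
t: 6.15
tool_pos: [0.5037, 0.0351, 0.1611]
tool_rot: [180.0, 0.1, -7.6]
contact_force: [-1.8, 1.7, 3.2]
width: 0.222
gripper_force: 15.0
```

```bash
python3 m.py pics/w4.png
```

```text
6.15 [0.50370613 0.03508385 0.16113976] [ 1.79991414e+02  6.80977319e-02 -7.63293719e+00] [-1.80146126  1.72533785  3.19642227] 0.22237634059135758
[480   0   9  30 140] [484.   14.5] z.128 bath 0.6136 -0.0045 z.12 0.6154 -0.0097
[477  68  11  32 174] [482.   83.4] z.128 bath 0.5814 -0.0093 z.12 0.5816 -0.0148
[132 207  20  34 241] [141.7 222.8] z.128 bath 0.5041 0.1724 z.12 0.5005 0.1758
[   3  222   44   56 1044] [ 25.  248.5] z.128 bath 0.4863 0.2482 z.12 0.4819 0.2553
[ 241  235   47   78 2909] [264.  276.1] z.128 bath 0.469 0.102 z.12 0.4637 0.102
```

Call:
play_rows --motion '[[[-0.0258, 0.0322, 0], [0, 0, 0], 1], [[-0.0207, 0.0357, 0], [0, 0, 0], 1], [[-0.0151, 0.0383, 0], [0, 0, 0], 1], [[-0.0092, 0.0402, 0], [0, 0, 0], 1], [[-0.0031, 0.0411, 0], [0, 0, 0], 1], [[0, 0.015, 0], [0, 0, 0], 1], [[0, 0, 0], [0, 0, 0], 1]]'

```text
t: 6.9
tool_pos: [0.4846, -0.0034, 0.1612]
tool_rot: [180.0, -0.0, -7.6]
contact_force: [1.0, -1.1, 1.5]
width: 0.222
gripper_force: 15.0
```

```bash
python3 m.py pics/w5.png
```

```text
6.9 [ 0.48463716 -0.00339626  0.16115584] [ 1.79964573e+02 -1.17645992e-02 -7.62438883e+00] [ 1.00364346 -1.10177671  1.48550031] 0.2223096556985894
[413  36  10  34 191] [417.5  52.3] z.128 bath 0.5814 -0.014 z.12 0.5823 -0.0177
[ 85 193  22  35 307] [ 95.9 209.3] z.128 bath 0.4986 0.1575 z.12 0.4954 0.1621
[ 241  235   47   78 2907] [264.1 275.8] z.128 bath 0.4554 0.0613 z.12 0.4502 0.0613
```

The carriage line seems to have shifted about 4 mm in −y during clamping. I'll release, rise and check.

Call:
play_rows --motion '[[[0, 0, 0], [0, 0, 0], 0], [[0, 0, 0], [0, 0, 0], 0], [[0, 0, 0], [0, 0, 0], 0], [[0, 0, 0], [0, 0, 0], 0], [[0, 0, -0.15], [0, 0, 0], 0], [[0, 0, -0.2], [0, 0, 0], 0], [[0, 0, -0.2], [0, 0, 0], 0], [[0, 0, -0.15], [0, 0, 0], 0], [[0, 0, 0], [0, 0, 0], 0], [[0, 0, 0], [0, 0, 0], 0]]'

```text
t: 7.95
tool_pos: [0.4845, -0.0025, 0.3007]
tool_rot: [180.0, 0.0, -7.6]
contact_force: [0.2, 0.5, -0.4]
width: 1.001
gripper_force: 0.0
```

```bash
python3 m.py pics/w6.png
```

```text
7.95 [ 0.48447253 -0.00246521  0.3007472 ] [ 1.79999801e+02  5.04638767e-03 -7.58537134e+00] [ 0.20319809  0.52762193 -0.39784494] 1.0011647331771387
[343  16   3  22  36] [343.8  27.4] z.128 bath 0.6158 -0.0079 z.12 0.6172 -0.0097
[347  60   3  18  43] [348.1  68.9] z.128 bath 0.581 -0.0142 z.12 0.5815 -0.0162
[144 160  12  22  90] [149.7 170.3] z.128 bath 0.4855 0.1769 z.12 0.4835 0.1799
[ 58 168  25  36 366] [ 69.8 185.8] z.128 bath 0.4693 0.2633 z.12 0.4668 0.2686
[254 170  22  33 581] [264.7 186.3] z.128 bath 0.4689 0.0615 z.12 0.4665 0.0615
[101 246   6   7  20] [103.4 248.6] z.128 bath 0.3968 0.2394 z.12 0.3925 0.244
```

View pics/w6.png

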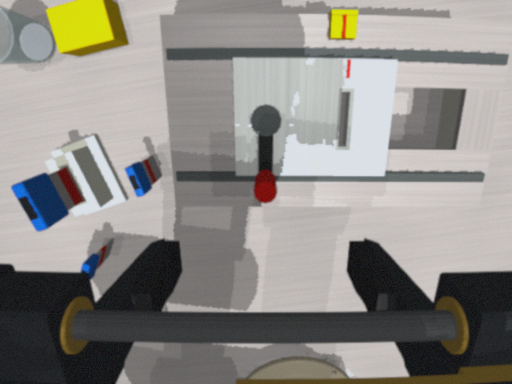

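The carriage line (348,69) is about 4.5 mm from the marker line (344,27) in −y. The tight grip dragged it through a small radial mismatch. I'll repeat this, and do the last part of the closing swing with loose fingers that only push the knob.

Call:
play_rows --motion '[[[0, 0.006, 0.175], [0, 0, 0], 0.3], [[0, 0, 0.175], [0, 0, 0], 0.5], [[0, 0, 0.175], [0, 0, 0], 0.5], [[0, 0, 0.175], [0, 0, 0], 0.6], [[0, 0, 0], [0, 0, 0], 1], [[0, 0, 0], [0, 0, 0], 1], [[0, 0, 0], [0, 0, 0], 1], [[0, 0, 0], [0, 0, 0], 1], [[0, 0, 0], [0, 0, 0], 1], [[0, 0, 0], [0, 0, 0], 1]]' --squeeze 8

```text
t: 9.0
tool_pos: [0.4848, -0.0038, 0.162]
tool_rot: [180.0, -0.1, -7.6]
contact_force: [-0.7, 0.2, 4.1]
width: 0.221
gripper_force: 8.0
```

Call:
play_rows --motion '[[[0.0031, -0.0411, 0], [0, 0, 0], 1], [[0.0092, -0.0402, 0], [0, 0, 0], 1], [[0.0151, -0.0383, 0], [0, 0, 0], 1], [[0.0207, -0.0357, 0], [0, 0, 0], 1], [[0.0258, -0.0322, 0], [0, 0, 0], 1], [[0.0303, -0.028, 0], [0, 0, 0], 1], [[0.0341, -0.0231, 0], [0, 0, 0], 1], [[0.0372, -0.0178, 0], [0, 0, 0], 1], [[0.0394, -0.012, 0], [0, 0, 0], 1], [[0.0408, -0.006, 0], [0, 0, 0], 1], [[0.012, -0.0225, 0], [0, 0, 0], 1], [[0, 0, 0], [0, 0, 0], 1]]'

```text
t: 10.2
tool_pos: [0.545, 0.0484, 0.1615]
tool_rot: [180.0, 0.1, -7.6]
contact_force: [-5.9, -1.1, 8.6]
width: 0.228
gripper_force: 8.0
```

```bash
python3 m.py pics/w7.png
```

```text
10.2 [0.5450193  0.04840834 0.16148859] [ 1.79963070e+02  1.05706499e-01 -7.56375204e+00] [-5.85071064 -1.13536705  8.55615497] 0.22815024042250584
[499  71  11  37 161] [504.3  89.1] z.128 bath 0.6183 -0.0037 z.12 0.6184 -0.0097
[495 146  11  27 138] [499.6 159. ] z.128 bath 0.5814 -0.0095 z.12 0.5797 -0.0159
[ 242  237   46   76 2847] [264.5 277.7] z.128 bath 0.5067 0.1204 z.12 0.5014 0.1203
[157 245  18  28 193] [165.9 259. ] z.128 bath 0.5194 0.1796 z.12 0.5147 0.1824
[ 33 261  42  48 896] [ 54.5 285.4] z.128 bath 0.4989 0.2541 z.12 0.4933 0.2605
```

Call:
play_rows --motion '[[[-0.0488, 0.006, 0], [0, 0, 0], 1], [[-0.0394, 0.012, 0], [0, 0, 0], 1], [[-0.0372, 0.0178, 0], [0, 0, 0], 1], [[-0.0341, 0.0231, 0], [0, 0, 0], 1], [[-0.0303, 0.028, 0], [0, 0, 0], 1], [[0, 0, 0], [0, 0, 0], 0.7], [[0, 0, 0], [0, 0, 0], 0.7], [[0, 0, 0], [0, 0, 0], 0.7]]'

```text
t: 11.05
tool_pos: [0.5053, 0.0361, 0.1607]
tool_rot: [-180.0, 0.1, -7.6]
contact_force: [-0.6, -0.0, -0.3]
width: 0.297
gripper_force: 0.0
```

```bash
python3 m.py pics/w8.png
```

```text
11.05 [0.50529099 0.0360581  0.16071616] [-1.79990709e+02  6.42972161e-02 -7.58553398e+00] [-0.55809558 -0.03995872 -0.26699199] 0.2974869612882334
[483   0   9  33 151] [486.7  15.8] z.128 bath 0.6145 -0.0045 z.12 0.6163 -0.0097
[480  71  10  32 174] [484.5  86.4] z.128 bath 0.5815 -0.0095 z.12 0.5817 -0.015
[133 208  20  35 242] [143.  224.2] z.128 bath 0.5047 0.1728 z.12 0.5011 0.1762
[   4  223   45   56 1044] [ 26.4 249.9] z.128 bath 0.4869 0.2484 z.12 0.4824 0.2555
[ 244  237   46   76 2852] [266.  277.6] z.128 bath 0.4696 0.1019 z.12 0.4643 0.1019
```

Call:
play_rows --motion '[[[-0.023, 0.03, 0], [0, 0, 0], 0.7], [[-0.02, 0.033, 0], [0, 0, 0], 0.7], [[-0.016, 0.036, 0], [0, 0, 0], 0.7], [[-0.011, 0.037, 0], [0, 0, 0], 0.7], [[-0.0065, 0.037, 0], [0, 0, 0], 0.7], [[-0.001, 0.028, 0], [0, 0, 0], 0.7], [[0, 0.01, 0], [0, 0, 0], 0.7], [[0, 0, 0], [0, 0, 0], 0.7]]'

```text
t: 11.9
tool_pos: [0.4845, -0.0037, 0.1611]
tool_rot: [-179.9, 0.0, -7.6]
contact_force: [-0.3, 5.2, -0.8]
width: 0.301
gripper_force: 2.5
```

```bash
python3 m.py pics/w9.png
```

```text
11.9 [ 0.48448986 -0.00369981  0.16107783] [-1.79909909e+02  8.90677382e-03 -7.62479819e+00] [-0.28496332  5.22192874 -0.75551485] 0.30113438442235746
[406  35   9  34 192] [410.   51.4] z.128 bath 0.5816 -0.0103 z.12 0.5825 -0.0137
[ 85 193  22  34 300] [ 95.9 208.8] z.128 bath 0.4987 0.1572 z.12 0.4955 0.1619
[ 233  235   45   78 2899] [256.2 275.6] z.128 bath 0.4555 0.0658 z.12 0.4502 0.066
```

Call:
play_rows --motion '[[[0, -0.015, 0], [0, 0, 0], 0.3], [[0, 0, 0], [0, 0, 0], 0.3], [[0, 0, -0.15], [0, 0, 0], 0.3], [[0, 0, -0.2], [0, 0, 0], 0.3], [[0, 0, -0.2], [0, 0, 0], 0.3], [[0, 0, -0.15], [0, 0, 0], 0.3], [[0, 0, 0], [0, 0, 0], 0.3], [[0, 0, 0], [0, 0, 0], 0.3]]'

```text
t: 12.75
tool_pos: [0.4848, -0.0011, 0.3009]
tool_rot: [180.0, -0.0, -7.6]
contact_force: [0.3, 0.6, 0.3]
width: 0.7
gripper_force: 0.0
```

```bash
python3 m.py pics/w10.png
python3 - <<'E'
from h import *
im=cv2.imread('pics/w10.png');c=ctrl.camera_info('wrist')
ps=np.radians(-7.65);ex=np.array([np.cos(ps),np.sin(ps),0]);ey=np.array([-np.sin(ps),np.cos(ps),0])
g=cv2.cvtColor(im,cv2.COLOR_BGR2GRAY)
n,l,s,cc=cv2.connectedComponentsWithStats((g<115).astype(np.uint8))
for i in range(1,n):
    if 150<s[i][4]<5000 and s[i][1]<200:
        X=onz(c,cc[i],.128);print(s[i],cc[i].round(1),X.round(4),'bath',(X@ex).round(4),(X@ey).round(4))
E
```

```text
12.75 [ 0.48484862 -0.00111067  0.30087095] [ 1.79982913e+02 -1.63027768e-02 -7.59314980e+00] [0.27588573 0.58742509 0.29077084] 0.6996577900970206
[344  16   3  22  36] [345.1  26.3] z.128 bath 0.617 -0.0077 z.12 0.6184 -0.0095
[344  60   4  18  45] [345.2  69.2] z.128 bath 0.581 -0.0103 z.12 0.5815 -0.0122
[145 160  12  23  93] [150.6 170.5] z.128 bath 0.4857 0.1773 z.12 0.4836 0.1803
[ 59 168  25  37 367] [ 70.8 186. ] z.128 bath 0.4693 0.2637 z.12 0.4669 0.2689
[252 170  22  33 585] [262.5 186.5] z.128 bath 0.4689 0.0651 z.12 0.4664 0.0651
[100 246   8  19  49] [103.3 253.7] z.128 bath 0.3907 0.242 z.12 0.3862 0.2466
[ 67   0  62  56 850] [109.2  31.5] [0.6345 0.1184 0.128 ] bath 0.6131 0.2018
[ 167   48  342   17 3215] [332.8  54.5] [ 0.5877 -0.0768  0.128 ] bath 0.5927 0.0022
[ 387   89   80   61 2480] [438.1 122.4] [ 0.5152 -0.1744  0.128 ] bath 0.5338 -0.1043
[337  93   9  53 350] [340.9 118.9] [ 0.5298 -0.0804  0.128 ] bath 0.5358 -0.0092
[ 176  106  309  100 4819] [285.1 167.5] [ 0.4896 -0.0226  0.128 ] bath 0.4883 0.0428
[ 74 148  39  57 839] [ 93.5 175. ] [0.5079 0.1707 0.128 ] bath 0.4807 0.2368
[127 156  36  40 859] [145.1 174.2] [0.5015 0.1175 0.128 ] bath 0.4814 0.1832
[  14  166   72   65 2695] [ 49.5 196.9] [0.4914 0.2259 0.128 ] bath 0.457 0.2893
```

Call:
play_rows --motion '[[[-0.0272, -0.2036, 0.02], [0, 0, 0], 0.3], [[-0.0272, -0.2036, 0.02], [0, 0, 0], 0.3], [[-0.0272, -0.2036, 0.02], [0, 0, 0], 0.3], [[-0.0272, -0.2036, 0.02], [0, 0, 0], 0.3], [[-0.0272, -0.2036, 0.02], [0, 0, 0], 0.3], [[-0.0272, -0.2036, 0.02], [0, 0, 0], 0.3], [[0, 0, 0], [0, 0, -0.0363], 0.3], [[0, 0, 0], [0, 0, -0.0363], 0.3], [[0, 0, 0], [0, 0, -0.0363], 0.3], [[0, 0, 0], [0, 0, 0], 0.3], [[0, 0, 0], [0, 0, 0], 0.3]]'

```text
t: 13.9
tool_pos: [0.4846, 0.2454, 0.2761]
tool_rot: [180.0, 0.1, 11.8]
contact_force: [0.6, -1.3, 0.2]
width: 0.697
gripper_force: 0.0
```

```bash
python3 m.py pics/w11.png
```

```text
13.9 [0.48460233 0.24536826 0.27614099] [1.79990551e+02 1.01815926e-01 1.18319340e+01] [ 0.60230824 -1.34840551  0.23922067] 0.6971534163037664
[336 162   6  25  59] [337.7 172.7] z.128 bath 0.4786 0.2472 z.12 0.4773 0.2447
[502 228  10  20 138] [507.5 237.2] z.128 bath 0.476 0.0529 z.12 0.4745 0.0448
[232 232  17  18  67] [240.5 239.3] z.128 bath 0.3842 0.3103 z.12 0.3802 0.3096
```

View pics/w11.png

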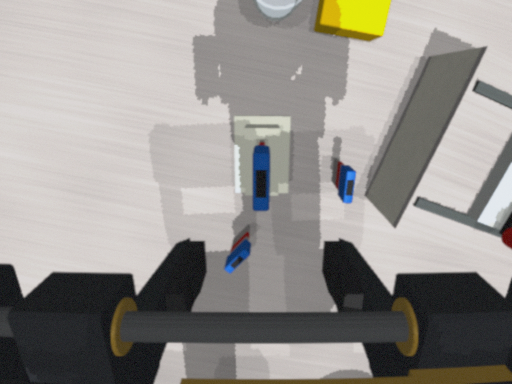

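The probe handle runs from (262,145) to (261,210), in line with the tool. One small decoy is at (346,183), and the other at (238,255) is close to a finger's path, so I'll check that one.

Run:
```python
from h import *
im=cv2.imread('pics/w11.png');c=ctrl.camera_info('wrist');st=ctrl.state()
h=cv2.cvtColor(im,cv2.COLOR_BGR2HSV);m=cv2.inRange(h,(105,100,30),(130,255,255))
n,l,s,cc=cv2.connectedComponentsWithStats(cv2.morphologyEx(m,cv2.MORPH_CLOSE,np.ones((9,9))))
yw=np.radians(11.83);tx=np.array([np.cos(yw),np.sin(yw),0]);ty=np.array([np.sin(yw),-np.cos(yw),0]);T=st['tool_pos']
for i in range(1,n):
    if s[i][4]<80: continue
    p=np.argwhere(l==i)[:,::-1].astype(np.float32);print(s[i],cc[i].round(1))
    for y in (s[i][1]+s[i][3]-4,s[i][1]+s[i][3]//2,s[i][1]+8):
        q=p[p[:,1]==y];e=[(q[:,0].min()-.5,y),(q[:,0].max()+.5,y)]
        print(y,[(lambda X:[round(float((X-T)@tx),4),round(float((X-T)@ty),4)])(onz(c,a,.134)) for a in e])
    print('bottom',[(lambda X:[round(float((X-T)@tx),4),round(float((X-T)@ty),4)])(onz(c,(cc[i][0],s[i][1]+s[i][3]),.134))])
```

```text
[ 253  146   17   65 1034] [260.7 178. ]
207 [[-0.0224, -0.0112], [-0.0224, 0.0037]]
178 [[0.0056, -0.0109], [0.0056, 0.0036]]
154 [[0.0276, -0.0106], [0.0276, 0.0035]]
bottom [[-0.0264, -0.0035]]
[339 166  17  37 493] [346.4 183.5]
199 [[-0.0144, 0.0714], [-0.0144, 0.0807]]
184 [[0.0001, 0.0674], [0.0001, 0.0812]]
174 [[0.0095, 0.0676], [0.0095, 0.0822]]
bottom [[-0.0184, 0.0763]]
[224 239  27  34 435] [237.3 256. ]
269 [[-0.0891, -0.04], [-0.089, -0.03]]
256 [[-0.0742, -0.0364], [-0.0742, -0.0167]]
247 [[-0.0642, -0.0272], [-0.0642, -0.0146]]
bottom [[-0.0937, -0.0273]]
```

Call:
play_rows --motion '[[[0.008, -0.018, 0.12], [0, 0, 0], 0.3], [[0, 0, 0.2], [0, 0, 0], 0.3], [[0, 0, 0.2], [0, 0, 0], 0.3], [[0, 0, 0.175], [0, 0, 0], 0.3], [[0, 0, 0.1], [0, 0, 0], 0.3], [[0, 0, 0.05], [0, 0, 0], 0.3], [[0, 0, 0], [0, 0, 0], 0.3], [[0, 0, 0], [0, 0, 0], 1], [[0, 0, 0], [0, 0, 0], 1], [[0, 0, 0], [0, 0, 0], 1], [[0, 0, 0], [0, 0, 0], 1], [[0, 0, 0], [0, 0, 0], 1]]' --squeeze 35

```text
t: 15.15
tool_pos: [0.4857, 0.2494, 0.1084]
tool_rot: [-180.0, -0.0, 12.0]
contact_force: [-1.5, 0.0, 1.0]
width: 0.267
gripper_force: 0.0
```

Call:
play_rows --motion '[[[0, 0, 0], [0, 0, 0], 1], [[0, 0, 0], [0, 0, 0], 1], [[0, 0, 0], [0, 0, 0], 1]]'

```text
t: 15.45
tool_pos: [0.4857, 0.2493, 0.1082]
tool_rot: [180.0, -0.0, 12.0]
contact_force: [-0.0, -0.3, 1.5]
width: 0.178
gripper_force: 34.9
```

Call:
play_rows --motion '[[[0, 0, -0.05], [0, 0, 0], 1], [[0, 0, -0.1], [0, 0, 0], 1], [[0, 0, -0.2], [0, 0, 0], 1], [[0, 0, -0.25], [0, 0, 0], 1], [[0, 0, -0.25], [0, 0, 0], 1], [[0, 0, -0.15], [0, 0, 0], 1], [[0, 0, 0], [0, 0, 0], 1]]'

```text
t: 16.15
tool_pos: [0.4864, 0.2497, 0.313]
tool_rot: [-180.0, -0.5, 12.0]
contact_force: [-0.1, 0.1, -1.2]
width: 0.182
gripper_force: 34.9
```

Call:
play_rows --motion '[[[-0.013, 0.1, 0], [0, 0, 0], 1], [[-0.013, 0.166, 0], [0, 0, 0], 1], [[-0.013, 0.166, 0], [0, 0, 0], 1], [[-0.013, 0.166, 0], [0, 0, 0], 1], [[-0.013, 0.166, 0], [0, 0, 0], 1], [[-0.013, 0.166, 0], [0, 0, 0], 1], [[-0.013, 0.166, 0], [0, 0, 0], 1], [[-0.013, 0.166, 0], [0, 0, 0], 1], [[-0.013, 0.166, 0], [0, 0, 0], 1], [[-0.013, 0.166, 0], [0, 0, 0], 1], [[0, 0.066, 0], [0, 0, 0], 1]]'

```text
t: 17.25
tool_pos: [0.529, -0.083, 0.3068]
tool_rot: [-179.9, 0.1, 11.9]
contact_force: [0.3, 0.9, -0.9]
width: 0.179
gripper_force: 34.9
```

Call:
play_rows --motion '[[[0, 0, 0], [0, 0, 0.0364], 1], [[0, 0, 0], [0, 0, 0.0364], 1], [[0, 0, 0], [0, 0, 0.0364], 1], [[0, 0, 0], [0, 0, 0], 1], [[0, 0, 0], [0, 0, 0], 1]]'

```text
t: 17.75
tool_pos: [0.5292, -0.0802, 0.3077]
tool_rot: [-180.0, 0.0, -7.4]
contact_force: [0.5, -0.8, -0.3]
width: 0.177
gripper_force: 34.9
```

```bash
python3 m.py pics/w12.png
python3 - <<'E'
from h import *
a=save('scene','pics/s2.png');b=cv2.imread('pics/w12.png')
a=cv2.imread('pics/s2.png')[60:260,100:300]
cv2.imwrite('pics/both.png',np.hstack([cv2.resize(a,(384,384),interpolation=cv2.INTER_CUBIC),b[:,50:430]]))
E
```

```text
17.75 [ 0.52917191 -0.08023229  0.30766716] [-1.79975849e+02  4.90764933e-02 -7.44289541e+00] [ 0.53676687 -0.75159884 -0.27327287] 0.17715934039915576
[265  79   2  20  28] [265.3  88. ] z.128 bath 0.6183 -0.0097 z.12 0.6183 -0.0097
[265 120   2  16  31] [265.5 127.7] z.128 bath 0.5811 -0.0101 z.12 0.5802 -0.0102
[260 188   9  11  93] [264.2 193. ] z.128 bath 0.5139 -0.0091 z.12 0.5113 -0.0091
[100 196  13  22 114] [105.9 206.3] z.128 bath 0.4981 0.1609 z.12 0.495 0.1652
[174 220  28  35 644] [188.  237.3] z.128 bath 0.4623 0.0744 z.12 0.4583 0.0766
[ 63 274   7  18  54] [ 66.2 282.1] z.128 bath 0.401 0.2264 z.12 0.3955 0.2324
```

View pics/both.png

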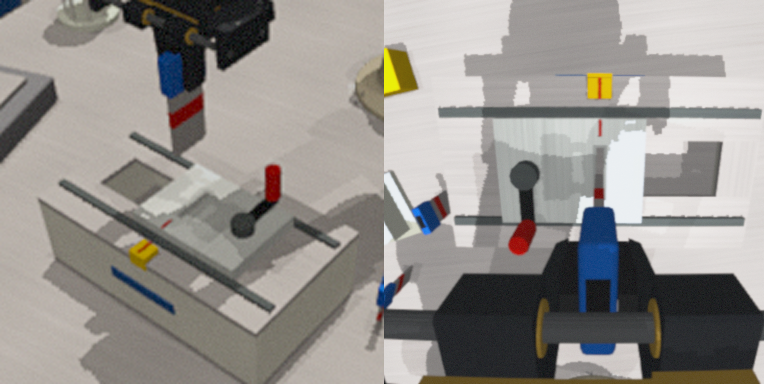

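The carriage line and marker line now coincide (265,128 against 265,88). The lever is clamped and the probe hangs over the slot. Next I'll measure the blade's lean from the red band in the scene view.

Run:
```python
from h import *
im=cv2.imread('pics/s2.png');c=ctrl.camera_info('scene');st=ctrl.state();T=st['tool_pos']
h=cv2.cvtColor(im,cv2.COLOR_BGR2HSV);r=cv2.inRange(h,(0,110,50),(10,255,255))|cv2.inRange(h,(170,110,50),(180,255,255))
z=np.zeros_like(r);z[100:150,180:212]=r[100:150,180:212];p=np.argwhere(z)[:,::-1];print(p.min(0),p.max(0),len(p))
ps=np.radians(-7.5);ex=np.array([np.cos(ps),np.sin(ps),0]);ey=np.array([-np.sin(ps),np.cos(ps),0])
def onp(uv,off=.003):
    o,d=ray(c,uv);s=((T+off*ey-o)@ey)/(d@ey);X=o+d*s-T;return [round(float(X@ex)*1e3,1),round(float(X[2])*1e3,1)]
for u in range(p[:,0].min(),p[:,0].max()+1):
    q=p[p[:,0]==u][:,1];print(u,q.min(),q.max(),onp((u,q.min()-.5)),onp((u,q.max()+.5)))
for v in range(115,125,3):
    q=p[p[:,1]==v][:,0]; 
g=cv2.cvtColor(im,cv2.COLOR_BGR2GRAY)
```

```text
[188 109] [205 126] 150
188 119 124 [27.3, -36.7] [29.1, -50.2]
189 119 126 [24.6, -38.2] [27.1, -56.3]
190 119 126 [22.0, -39.8] [24.4, -57.9]
191 118 126 [19.0, -39.1] [21.7, -59.5]
192 117 125 [16.0, -38.4] [18.6, -58.8]
193 117 125 [13.3, -39.9] [15.9, -60.4]
194 116 124 [10.3, -39.2] [12.8, -59.7]
195 115 123 [7.3, -38.5] [9.8, -59.0]
196 115 122 [4.6, -40.0] [6.7, -58.3]
197 114 122 [1.5, -39.3] [3.9, -60.0]
198 114 121 [-1.3, -40.8] [0.8, -59.3]
199 113 120 [-4.3, -40.1] [-2.3, -58.6]
200 112 120 [-7.4, -39.4] [-5.1, -60.2]
201 111 119 [-10.4, -38.7] [-8.2, -59.5]
202 111 118 [-13.3, -40.3] [-11.4, -58.8]
203 110 117 [-16.4, -39.5] [-14.5, -58.1]
204 109 117 [-19.5, -38.8] [-17.4, -59.8]
205 109 116 [-22.4, -40.4] [-20.6, -59.1]
```

The blade is upright to within 1° and the tip is about 99 mm below the TCP. Next: centre over the slot and descend to just above the mouth, then enter slowly.

Call:
play_rows --motion '[[[0.003, 0.0045, 0.05], [0, 0, 0.001], 1], [[0, 0, 0.1], [0, 0, 0], 1], [[0, 0, 0.1], [0, 0, 0], 1], [[0, 0, 0.08], [0, 0, 0], 1], [[0, 0, 0.03], [0, 0, 0], 1], [[0, 0, 0], [0, 0, 0], 1], [[0, 0, 0], [0, 0, 0], 1]]'

```text
t: 18.55
tool_pos: [0.53, -0.0818, 0.2367]
tool_rot: [180.0, -0.1, -7.8]
contact_force: [-0.0, 0.5, -1.6]
width: 0.18
gripper_force: 34.9
```

Call:
play_rows --motion '[[[0, 0, 0.025], [0, 0, 0], 1], [[0, 0, 0.025], [0, 0, 0], 1], [[0, 0, 0.025], [0, 0, 0], 1], [[0, 0, 0], [0, 0, 0], 1]]'

```text
t: 18.95
tool_pos: [0.5295, -0.0816, 0.2204]
tool_rot: [-180.0, 0.1, -7.8]
contact_force: [-0.2, 0.1, 0.4]
width: 0.184
gripper_force: 34.9
```

```bash
python3 m.py pics/w13.png
```

```text
18.95 [ 0.52949647 -0.08162686  0.22035127] [-1.79981783e+02  7.30211210e-02 -7.82185502e+00] [-0.18446292  0.09373849  0.39239852] 0.18398721114941238
[262  75   3  28  84] [263.   88.5] z.128 bath 0.6182 -0.0097 z.12 0.6182 -0.0097
[263 132   3  22  65] [264.  142.7] z.128 bath 0.5813 -0.0103 z.12 0.58 -0.0103
[260 188  10  11 106] [264.4 193.1] z.128 bath 0.5435 -0.0105 z.12 0.5408 -0.0105
[ 61 224   8  16  54] [ 64.9 229.8] z.128 bath 0.5128 0.1496 z.12 0.509 0.1554
[157 265  22   9 150] [167.6 269.8] z.128 bath 0.4769 0.0695 z.12 0.4719 0.0724
```

Call:
play_rows --motion '[[[0, 0, 0.025], [0, 0, 0], 1], [[0, 0, 0.025], [0, 0, 0], 1], [[0, 0, 0.025], [0, 0, 0], 1], [[0, 0, 0.025], [0, 0, 0], 1], [[0, 0, 0], [0, 0, 0], 1]]'

```text
t: 19.5
tool_pos: [0.5295, -0.0816, 0.2003]
tool_rot: [-180.0, 0.1, -7.8]
contact_force: [0.2, 0.1, -1.4]
width: 0.178
gripper_force: 34.9
```

Call:
play_rows --motion '[[[0, 0, 0.025], [0, 0, 0], 1], [[0, 0, 0.025], [0, 0, 0], 1], [[0, 0, 0.025], [0, 0, 0], 1], [[0, 0, 0.025], [0, 0, 0], 1], [[0, 0, 0.017], [0, 0, 0], 1], [[0, 0, 0], [0, 0, 0], 1], [[0, 0, 0], [0, 0, 0], 1], [[0, 0, 0], [0, 0, 0], 1]]'

```text
t: 20.3
tool_pos: [0.5299, -0.0818, 0.178]
tool_rot: [180.0, -0.0, -7.8]
contact_force: [0.5, -0.2, -1.5]
width: 0.18
gripper_force: 34.9
```

Run:
```python
from h import *
a=save('scene','pics/s3.png');b=save('wrist','pics/w14.png')[:,:,::-1];st=ctrl.state();print(st['t'],st['tool_pos'],st['tool_rot'],st['contact_force'],st['moment'])
cv2.imwrite('pics/both2.png',np.hstack([cv2.resize(a[80:240,110:270,::-1],(384,384),interpolation=cv2.INTER_CUBIC),b[:,50:430]]))
```

```text
20.4 [ 0.52986002 -0.08175078  0.17791611] [ 1.79996290e+02 -2.39693547e-02 -7.82304641e+00] [ 0.13500363  1.00898427 -1.21624852] [ 3.53196598e-02 -7.87785971e-05 -5.30348292e-02]
```

View pics/both2.png

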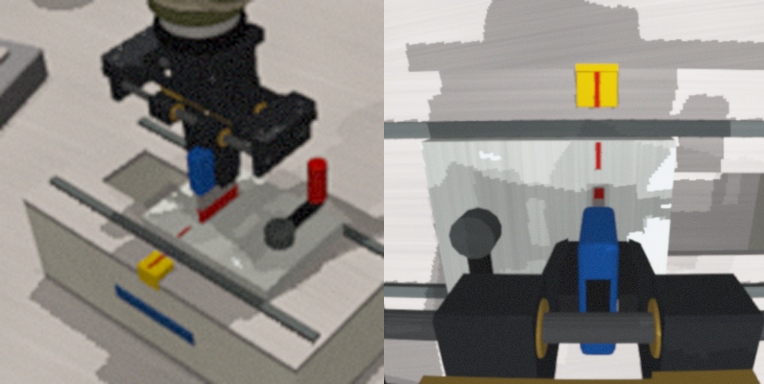

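The blade is through the slot with about half the red band showing above the carriage. The lines at (597,90) and (598,155) are in line, and forces are near zero.

```bash
python3 -c "
from station import ctrl
print(ctrl.close_job())"
```

```text
the job is handed in; nothing more can be done
None
```

The job is handed in at about 20.4 s of robot time: the carriage is clamped within about 0.6 mm of the yellow marker (on the second try, after the first clamping shifted it about 4.5 mm), and the probe is held upright in the slot with the carriage's top face inside the red band.

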